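# Show a plant marker in the sloping sales rack

## Task

Put the black plant marker that stands in the dark wooden block on show: slide its blade into the sloping slot of the one empty, orange-trimmed holder, pale face still towards the customers, and press it gently down until the stiff foot inside is fully home. Let go of it there, and leave the other things on the stall alone.

Things in the scene. Friction and masses are not known exactly. Their poses are not given: they have to be found in the camera images.
- marker: Black T-shaped plant marker, 150 mm long, 130 g. Origin: middle of the blade's bottom end; z up the blade, y across it, x normal to the pale face. Blade 36 (y) x 6 (x) mm, z = 0 to 95 mm (lowest 12 mm only 28 x 4.4); head 90 (y) x 10 (x) mm, z = 95 to 150 mm, pale panel on its +x side. Grip the head across its 10 mm.
- marker_front (a point): Imaginary point 30 mm in front of the middle of the marker's pale face plane (marker x = 30 mm, z = 122 mm); tells which way the face looks.
- stand: Fixed dark wooden block, 80 (x) x 120 (y) x 65 mm high on a 92 x 132 mm foot, in whose upright slot (9 x 40 mm, floor 10 mm above the table, 55 mm deep) the marker stands at first. Origin: middle of its underside.
- holder_pocket: Fixed pocket of the empty, ORANGE-trimmed holder. Origin: middle of the slot's mouth, 118 mm above the table; z up out of the slot, leaning 30 degrees towards the robot; y across its width, x normal to its front. Slot 40 (y) x 8 (x) mm, walls 6 mm; flared lips reach 9 mm above the mouth, 14 mm out in x. Inside, hidden, the foot is met 48 to 70 mm down, different each time.
- holder: Base of the orange-trimmed holder: fixed white plate, 120 (x) x 110 (y) x 12 mm. Origin: middle of its underside; the slot's mouth is 25 mm behind it in x.
- foot (a joint): Travel (m) of the stiff foot in the orange holder's slot: 0 = up (found within 2 mm of that), 0.012 = home against hard rubber packing; moves down along the slot when pushed with about 6 N and stays where it is left; the marker's weight does not move it. Beyond home the rubber gives 3 mm, then it is rigid.
- full_a: Fixed holder with grey trim, 120 (x) x 110 (y) mm plate, its slot already filled by a marker whose head reaches about 200 mm high. Origin: middle of its underside.
- full_b: The other fixed grey-trimmed full holder, same as the first. Origin: middle of its underside.
- bowl: Bystander: blue ceramic bowl, 110 mm across, 45 mm high. Origin: middle of its underside.
- jar: Bystander: amber jar with brass cap, 64 mm across, 85 mm high. Origin: middle of its underside.
- figure: Bystander: tiny tree in a pot on a wooden plinth, 70 x 80 x 88 mm. Origin: middle of its underside.
- tin: Bystander: flat blue tin, 60 x 90 x 35 mm. Origin: middle of its underside.
- pot: Bystander: small terracotta pot, 68 mm across, 55 mm high. Origin: middle of its underside.
- brush: Bystander: wooden brush lying flat, 170 mm long. Origin: on its long axis.

How it is judged (in metres and radians):
On the way, in this order (a step that is already met when the one before it is completed fails the run):
1. The marker is lifted right out of the wooden block (its blade's end at least 75 mm above the table) (height (world z) of marker above 0.075 m), for 0.1 s.
2. The blade, held at the slope of the slot (30 degrees from vertical), has entered the orange holder's slot by at least 20 mm, the marker's pale face on the front (customer) side (x of marker in the frame of holder_pocket between -0.004 and 0.004 m and y of marker in the frame of holder_pocket between -0.006 and 0.006 m and angle between the z axis of marker and the z axis of holder_pocket, either way round below 0.1 rad and x of marker_front in the frame of holder_pocket above 0.015 m and z of marker in the frame of holder_pocket below -0.02 m), for 0.1 s.
3. The blade has pressed the stiff foot home (at least 10 of its 12 mm) (x of marker in the frame of holder_pocket between -0.004 and 0.004 m and y of marker in the frame of holder_pocket between -0.006 and 0.006 m and angle between the z axis of marker and the z axis of holder_pocket, either way round below 0.1 rad and x of marker_front in the frame of holder_pocket above 0.015 m and value of joint foot above 0.01 m and z of marker in the frame of holder_pocket below -0.056 m), for 0.2 s.
At the end, for the whole second after the job is handed in: Marker released and still in the orange holder's slot: parallel to it within 0.1 rad, blade end within 4 mm (thickness) and 6 mm (width) of its middle line and over 56 mm down, pale face to the front (pocket +x), foot pressed home by at least 10 of its 12 mm (depth unseen, differs each time) (all of step 3 and linear speed of marker below 0.02 m/s and angular speed of marker below 0.2 rad/s); the robot touches nothing.
It fails at once if The marker must not be pressed against the orange holder with more than 40 N (the foot takes about 6 N, stop soon after it turns hard) (contact force between marker and holder_pocket above 40 N).
It fails at once if None of the bystanders (bowl, jar, figure, tin, pot, brush) may be moved by more than 30 mm (distance of any of bowl, jar, figure, tin, pot, brush from where it was at the start of the episode above 0.03 m).
It fails at once if The full grey holders must not be pushed with more than 20 N (contact force between any of full_a, full_b and the arm above 20 N or contact force between any of full_a, full_b and the fingers above 20 N or contact force between any of full_a, full_b and marker above 20 N).
It also fails if it takes over 42 s, if anything falls off the work surface, if the arm or the gripper's body presses on something with over 40 N, if the wrist force passes 120 N, or if a joint passes its speed limit or range.

## Robot

A 6-joint arm with a two-finger parallel gripper is mounted at the origin on the work surface. World frame = base frame: x ahead of the robot, y to its left, z up, the work surface at z = 0. Lengths are in m, angles in degrees, forces in N, time in s.
With the tool pointing down it reaches from about 0.375 to 0.9 m from the base axis. Payload 3.1 kg.
Tool frame: the origin (TCP) lies at the very end of the fingers, on their centre line; the grasp point (between the pads) lies 19 mm behind it; z points along the fingers, y is the line along which they close (so a half turn about z gives the same grasp; the last joint's range is limited). The gripper opens to 87 mm and grips with 3 to 60 N. Pads are 19 mm wide; open, the fingers measure 117 mm over their backs; the gripper's body (75 mm by 190 mm) begins 51 mm behind the grasp point.
Start: joints at [60.418, 30.224, 82.088, -0, 67.689, -10.227], TCP at [0.207, 0.59, 0.223] pointing down, gripper open.
Joint ranges: [-176.69, 176.69], [-43.24, 126.21], [12.49, 139.97], [-82, 262], [0, 151.66], [-163.58, 163.58]. Speed limits (degrees/s): [159.86, 159.86, 180, 180, 180, 180].

## Interface

Orientations are given as a 3x3 rotation matrix whose columns are the frame's x, y, z axes.
In Python, from rig import readout, viewer, ticket gives the robot as it stands.
- The arm moves only by the tool send_rows, never from a script. Its argument "moves" is a list of rows, each a list of 6 numbers: the shift along the tool's x, y, z in units of 250 mm (1.0 is 250 mm), then the turn, a rotation vector about the tool's x, y, z in units of 90 degrees (1.0 is 90 degrees). A call has 1 to 12 rows; each row is the pose to reach, as a shift and turn from the pose commanded when the call began, along the tool's axes at that moment; what a row does not reach only later rows make up. A row lasts 1/10 s, in which the tool goes at most 50 mm and 8.59 degrees, less where a joint would pass 70% of its speed; a pose out of reach is approached as far as the arm can. A call with a number of a shift or a turn outside -1 to 1 is refused whole. A call with a gripper value outside its range is refused whole. "grip" is the opening, from 0 (shut) to 1 (fully open), set as the call begins (left out, the last holds). The fingers move at their own pace and stop on an object; the grip force is fixed at half the most. Time passes only in rows, so rows that repeat a pose let the fingers close. It gives the time, the measured TCP pose, the force, the opening and the grip force at its end, in the units of the state.
- readout.read_state(): the state, without advancing time (a new reading comes with each control period).
- viewer.capture(name): name is "scene" or "side" or "wrist"; returns (picture, depth): 480x640x3 uint8, red, green, blue; 480x640 float32, m along the optical axis (not along the pixel's ray), 0 where there is no reading.
- viewer.camera_info(name): a dict with "fx", "fy", "cx", "cy" (pixels), "R" (3x3) and "t" (3): a world point X has camera coordinates R X + t; the wrist camera has in their place "tool_from_camera" (4x4, takes a point from camera to tool coordinates, whose origin is the TCP and whose axes are the flange's). Camera axes: x right, y down, z forward; pixel columns grow to the right and rows downward; lengths in m; the calibration is good to about 2 mm. A picture is of the moment at which its call begins: read the wrist's pose just before it. camera_info takes no time and is no camera call.
- ticket.hand_in(): hands the job in; it is judged then, once.
The state is a dict: "time_s": time; "joint_positions": joint angles; "qvel": joint speeds; "tau": joint torques, N m; "position": TCP position; "tcp_rot": TCP orientation; "force": force on the tool from outside, world axes, zero at the start; "moment": the same for the moment, N m; "opening": opening from 0.0 (shut) to 1.0 (fully open); "grasp_force": force on a finger pad.
Only numpy, scipy, OpenCV 4.12 (cv2) and the standard library are available. Lean on these libraries where they do the work, as an engineer would, in place of code of your own. Each camera call takes 0.05 s, during which the arm holds its last target. There are 200 camera calls.

## Working session

There is one attempt and no reset: what is moved stays moved. The work goes in short steps, Python scripts to look and compute and a tool call to move; the robot and the scene stay as the last step left them, time stands still between calls to the robot, and variables do not carry over. Pictures are saved under pics/ and viewed, at most 10 in all, crops included, and the job is handed in when it is done.

Besides the shell and the picture viewer there is one more tool, called after ">>>" as name(argument=value, ...), one argument or row to a line, values as JSON. send_rows: Moves the arm, as the interface text tells. Shifts and turns lie within -1 to 1; 1 stands for 250 mm of shift or 90 degrees of turn. Its arguments: {"type":"object","properties":{"moves":{"type":"array"},"grip":{"type":"number"}},"required":["moves"]}

```bash
ls; mkdir -p pics
python3 - <<'E'
from rig import readout, viewer
import cv2, numpy as np
s=readout.read_state(); print(s)
for n in ["scene","side","wrist"]:
    p,d=viewer.capture(n); cv2.imwrite(f"pics/{n}0.png",p[:,:,::-1]); np.save(f"pics/{n}0.npy",d)
    print(n,viewer.camera_info(n))
E
```

```text
pics
{'time_s': 0.0, 'joint_positions': array([ 6.04189258e+01,  3.02775861e+01,  8.21560781e+01, -3.38864073e-03,
        6.76870274e+01, -1.02278070e+01]), 'qvel': array([ 0.0026606 , -0.00471431, -0.07589435, -0.0756042 , -0.06841018,
       -0.0709075 ]), 'tau': array([ 1.00876063e-03, -4.40035522e+01, -1.76596963e+01,  6.35118247e-02,
        5.83328353e-02, -1.89331572e-04]), 'position': array([0.2067518 , 0.58904878, 0.22158812]), 'tcp_rot': array([[-9.43500570e-01,  3.31369417e-01, -9.92282402e-04],
       [ 3.31370747e-01,  9.43498793e-01, -1.85891279e-03],
       [ 3.20230402e-04, -2.08269864e-03, -9.99997780e-01]]), 'force': array([-0.36560591,  0.83429474, -1.09255808]), 'moment': array([-0.01880882, -0.04369584,  0.01897996]), 'grasp_force': 0.0, 'opening': 0.9934256447949112}
scene {'fx': 496.5415833281271, 'fy': 496.5415833281271, 'cx': 313.8110791766044, 'cy': 241.6139413733401, 'R': array([[-0.46483437,  0.88533275,  0.01072057],
       [ 0.54957174,  0.29799774, -0.78049231],
       [-0.69419011, -0.35690793, -0.62507345]]), 't': array([ 0.2673386 , -0.24605934,  1.69451182])}
side {'fx': 514.1558328474791, 'fy': 514.1558328474791, 'cx': 330.6249197948287, 'cy': 236.62521747144726, 'R': array([[-0.99626745, -0.08618045, -0.00490828],
       [-0.04759178,  0.59583229, -0.80169751],
       [ 0.07201517, -0.79847155, -0.5977098 ]]), 't': array([0.59418732, 0.13476408, 1.18847929])}
wrist {'fx': 340.6019908012768, 'fy': 340.6019908012768, 'cx': 320.4677846264205, 'cy': 242.06535210656145, 'tool_from_camera': array([[ 1.32917077e-04, -9.62727154e-01, -2.70474416e-01,
         7.38337168e-02],
       [ 9.99999958e-01,  5.86470789e-05,  2.82673450e-04,
         2.09044073e-03],
       [-2.56274872e-04, -2.70474442e-01,  9.62727122e-01,
        -1.61435964e-01],
       [ 0.00000000e+00,  0.00000000e+00,  0.00000000e+00,
         1.00000000e+00]])}
```

View pics/scene0.png

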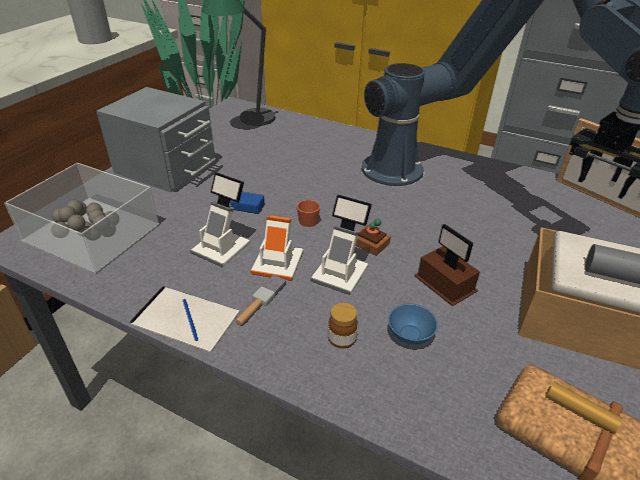

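View pics/side0.png

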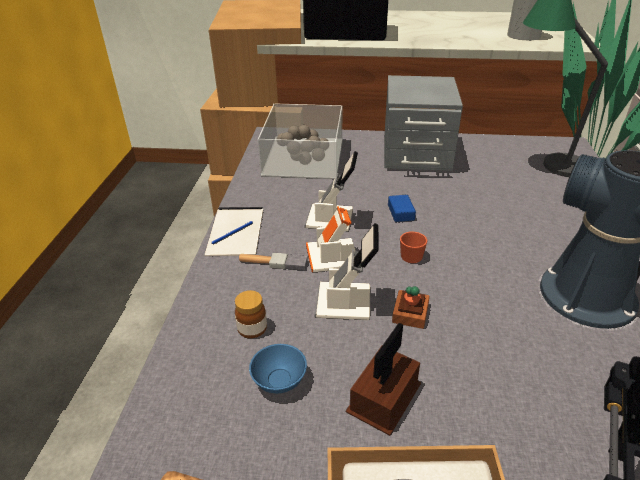

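Scene view: the marker stands in the dark block (head ~(455,243), block ~(448,272)). The orange holder is at ~(278,250), between the grey ones at (221,235) and (340,258). The side view shows the same things, with the orange mouth ~(338,240) and the marker head ~(389,352). Next I'll get coordinates from depth.

```bash
cat > h.py <<'E'
import numpy as np, cv2
from rig import readout, viewer
def snap(n,tag):
    s=readout.read_state(); p,d=viewer.capture(n); i=viewer.camera_info(n)
    if n=="wrist":
        T=np.eye(4);T[:3,:3]=s["tcp_rot"];T[:3,3]=s["position"]; C=T@i["tool_from_camera"]
        R=C[:3,:3].T; t=-R@C[:3,3]
    else: R,t=i["R"],i["t"]
    K=np.array([[i["fx"],0,i["cx"]],[0,i["fy"],i["cy"]],[0,0,1]])
    np.savez(f"pics/{tag}.npz",p=p,d=d,R=R,t=t,K=K); cv2.imwrite(f"pics/{tag}.png",p[:,:,::-1])
def load(tag): return np.load(f"pics/{tag}.npz")
def cloud(z):
    d=z["d"]; v,u=np.indices(d.shape); K=z["K"]
    c=np.stack([(u-K[0,2])/K[0,0]*d,(v-K[1,2])/K[1,1]*d,d],-1)
    X=(c-z["t"])@z["R"]; X[d==0]=np.nan; return X
def proj(z,X): c=z["R"]@np.asarray(X)+z["t"]; q=z["K"]@c; return q[:2]/q[2]
def tri(obs): # [(z,(u,v))...]
    A=[];b=[]
    for z,(u,v) in obs:
        n=np.linalg.inv(z["K"])@[u,v,1]; P=np.c_[z["R"],z["t"]]
        for k in (0,1): r=P[k]-n[k]*P[2]; A.append(r[:3]);b.append(-r[3])
    x,res,*_=np.linalg.lstsq(np.array(A),np.array(b),rcond=None); return x,res
E
python3 - <<'E'
from h import *
np.set_printoptions(precision=4,suppress=True)
snap("scene","sc"); snap("side","si")
for tag,R in (("sc",{"markerhead":(440,225,472,262),"stand":(418,250,478,298),"orange":(252,215,304,280),"fa":(190,172,250,262),"fb":(312,195,372,290)}),
              ("si",{"markerhead":(376,325,403,378),"stand":(346,350,420,428),"orange":(304,205,356,270),"fb":(316,222,380,318)})):
    z=load(tag); X=cloud(z)
    for k,(a,b,c,d) in R.items():
        q=X[b:d,a:c].reshape(-1,3); q=q[np.isfinite(q[:,0])]; q=q[q[:,2]>.02 if k!="markerhead" else q[:,2]>.09]
        print(tag,k,len(q),np.percentile(q,[2,50,98],axis=0).round(3).tolist())
a=cv2.imread("pics/sc.png")[190:310,240:490]; b=cv2.imread("pics/si.png")[190:430,290:430]
a=cv2.resize(a,None,fx=3.2,fy=3.2,interpolation=3); cv2.imwrite("pics/sccrop.png",a)
cv2.imwrite("pics/sicrop.png",cv2.resize(b,None,fx=2.5,fy=2.5,interpolation=3))
E
```

```text
sc markerhead 755 [[0.453, 0.279, 0.094], [0.474, 0.319, 0.136], [0.492, 0.357, 0.162]]
sc stand 1991 [[0.438, 0.253, 0.022], [0.487, 0.327, 0.065], [0.528, 0.383, 0.127]]
sc orange 1265 [[0.433, -0.126, 0.023], [0.606, -0.093, 0.077], [0.642, -0.056, 0.132]]
sc fa 2129 [[0.416, -0.332, 0.023], [0.606, -0.26, 0.101], [0.657, -0.218, 0.191]]
sc fb 2609 [[0.377, -0.094, 0.025], [0.531, 0.069, 0.101], [0.596, 0.107, 0.191]]
si markerhead 714 [[0.446, 0.285, 0.093], [0.469, 0.326, 0.145], [0.489, 0.36, 0.162]]
si stand 3360 [[0.414, 0.276, 0.023], [0.472, 0.346, 0.065], [0.525, 0.387, 0.155]]
si orange 1553 [[0.54, -0.232, 0.022], [0.598, -0.075, 0.071], [0.654, 0.085, 0.132]]
si fb 2601 [[0.496, -0.115, 0.023], [0.568, 0.063, 0.084], [0.633, 0.111, 0.192]]
```

Run:
```python
from h import *
np.set_printoptions(precision=4,suppress=True)
z=load("sc");X=cloud(z);q=X[220:265,435:476].reshape(-1,3);q=q[(q[:,2]>.11)&np.isfinite(q[:,0])]
# pale pixels
pp=z["p"][220:265,435:476].reshape(-1,3); q2=X[220:265,435:476].reshape(-1,3); m=(pp.min(1)>130)&(q2[:,2]>.1); q2=q2[m]
c=np.median(q2,0); u,s,v=np.linalg.svd(q2-q2.mean(0)); print(len(q2),c,v,s)
n=v[2]*np.sign(v[2][0]); print("normal",n,"yaw",np.degrees(np.arctan2(n[1],n[0])))
# orange panel
p=z["p"].astype(int);m=(p[...,0]>180)&(p[...,1]<120)&(p[...,2]<70); m[:210]=0;m[285:]=0;m[:,:245]=0;m[:,310:]=0
q=X[m]; top=q[q[:,2]>.04]; print(len(top),top.min(0),top.max(0),np.median(top,0))
u,s,v=np.linalg.svd(top-top.mean(0),full_matrices=False);print(s,v)
```

```text
0 [nan nan nan] [[1. 0. 0.]
 [0. 1. 0.]
 [0. 0. 1.]] []
normal [0. 0. 0.] yaw 0.0
451 [ 0.4267 -0.1318  0.0548] [ 0.627  -0.0682  0.1369] [ 0.6054 -0.0947  0.0874]
[0.4967 0.3513 0.2838] [[ 0.8427  0.0845 -0.5317]
 [ 0.5282 -0.3207  0.7862]
 [ 0.1041  0.9434  0.3149]]
  return _methods._mean(a, axis=axis, dtype=dtype,
  ret = um.true_divide(
<stdin>:6: RuntimeWarning: Mean of empty slice.
```

View pics/sccrop.png

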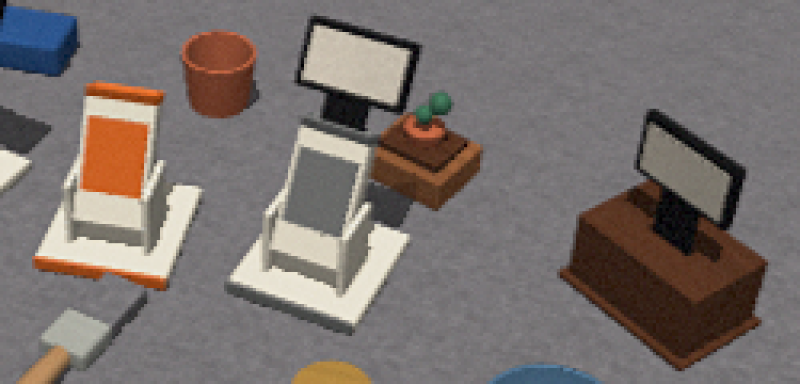

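Crop: the marker head corners are at crop (650,110),(745,168),(730,228),(637,160), with the pale face toward the camera. The orange holder's mouth lip is at (125,92). Now I'll work out a hover above the marker.

```bash
cat >> h.py <<'E'
from scipy.spatial.transform import Rotation as Ro
def Rdown(h,tilt=0):
    "tool y heading h deg (horizontal front dir), tool z down; tilt: slope so that -tool z leans away from heading"
    f=np.array([np.cos(np.radians(h)),np.sin(np.radians(h)),0]); up=np.array([0,0,1.]); t=np.radians(tilt)
    zz=np.cos(t)*up-np.sin(t)*f; y=np.cos(t)*f+np.sin(t)*up
    return np.c_[np.cross(y,-zz),y,-zz]
def row(P,R,P0=None,R0=None):
    s=readout.read_state(); P0=s["position"] if P0 is None else P0; R0=s["tcp_rot"] if R0 is None else R0
    d=R0.T@(np.asarray(P)-P0)/.25; r=Ro.from_matrix(R0.T@R).as_rotvec(degrees=True)/90
    return np.r_[d,r].round(4).tolist()
E
python3 - <<'E'
from h import *
a=load("sc")
print(row([.47,.32,.29],Rdown(26)))
for c in [(650,110),(745,168),(730,228),(637,160)]:
    u,v=240+c[0]/3.2,190+c[1]/3.2; print(c,cloud(a)[int(v)-1:int(v)+3,int(u)-1:int(u)+3].reshape(-1,3).round(3)[[0,5,10]].tolist())
E
```

```text
[-1.3498, -0.6683, -0.2712, -0.0006, 0.0001, 0.4961]
(650, 110) [[0.224, 0.239, 0.003], [0.447, 0.279, 0.16], [0.452, 0.283, 0.161]]
(745, 168) [[0.263, 0.334, 0.0], [0.266, 0.338, -0.001], [0.268, 0.341, -0.001]]
(730, 228) [[0.487, 0.357, 0.109], [0.354, 0.348, 0.001], [0.355, 0.352, -0.0]]
(637, 160) [[0.298, 0.25, -0.0], [0.453, 0.279, 0.115], [0.456, 0.282, 0.115]]
```

Run:
```python
from h import *
print(row([.34,.46,.29],Rdown(22)))
```

```text
[-0.6736, -0.3123, -0.2714, -0.0006, 0.0002, 0.5405]
```

>>> send_rows(
  moves=[
    [-0.67,-0.31,-0.27,0,0,0.54],
    [-0.67,-0.31,-0.27,0,0,0.54],
    [-0.67,-0.31,-0.27,0,0,0.54],
    [-0.67,-0.31,-0.27,0,0,0.54],
    [-0.67,-0.31,-0.27,0,0,0.54],
    [-0.67,-0.31,-0.27,0,0,0.54],
  ],
)

```text
time_s: 0.85
position: [0.3411, 0.46, 0.2908]
tcp_rot: [[-0.368, 0.93, 0.001], [0.93, 0.368, 0.001], [0.001, 0.001, -1.0]]
force: [-0.2, -0.3, -0.5]
opening: 0.998
grasp_force: 0.0
```

Run:
```python
from h import *
s=readout.read_state();print(s["time_s"],s["position"],s["joint_positions"])
print(row([.47,.32,.28],Rdown(-27)))
```

```text
0.85 [0.34107952 0.45998668 0.29084168] [4.22647301e+01 2.19566479e+01 8.49780409e+01 3.04258313e-03
 7.29816898e+01 2.06903056e+01]
[-0.7104, 0.2736, 0.0433, 0.0007, -0.0007, 0.5397]
```

>>> send_rows(
  moves=[
    [-0.71,0.27,0.04,0,0,0.54],
    [-0.71,0.27,0.04,0,0,0.54],
    [-0.71,0.27,0.04,0,0,0.54],
    [-0.71,0.27,0.04,0,0,0.54],
    [-0.71,0.27,0.04,0,0,0.54],
    [-0.71,0.27,0.04,0,0,0.54],
    [-0.71,0.27,0.04,0,0,0.54],
    [-0.71,0.27,0.04,0,0,0.54],
  ],
)

```text
time_s: 1.65
position: [0.4685, 0.3218, 0.28]
tcp_rot: [[0.445, 0.895, -0.0], [0.895, -0.445, -0.0], [-0.0, -0.0, -1.0]]
force: [-0.4, 0.5, -0.0]
opening: 0.999
grasp_force: 0.0
```

Run:
```python
from h import *
snap("wrist","w1"); z=load("w1"); X=cloud(z)
m=(X[...,2]>.145)&(X[...,2]<.18)
v,u=np.nonzero(m); print(len(u),u.min(),u.max(),v.min(),v.max())
q=X[m]; print(np.percentile(q,[2,50,98],axis=0))
r=cv2.minAreaRect((q[:,:2]*1000).astype(np.float32)); print(r)
```

```text
9796 0 328 0 287
[[0.33655473 0.29602222 0.14685544]
 [0.37797213 0.5384567  0.15878462]
 [0.48357442 0.57556248 0.16077847]]
((430.78857421875, 447.3188781738281), (108.11412811279297, 322.2132873535156), 24.0222225189209)
```

View pics/w1.png

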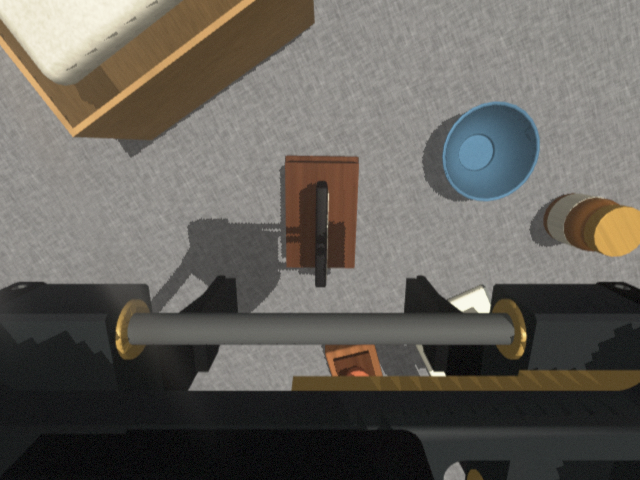

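Wrist view: the marker head's top edge runs from (321,182) to (321,287), and the stand spans (285–358, 155–268). I'll fit the head alone.

Run:
```python
from h import *
np.set_printoptions(precision=4,suppress=True)
z=load("w1"); X=cloud(z); p=z["p"].astype(int)
S=X[160:292,305:340].reshape(-1,3)
q=S[(S[:,2]>.154)&(S[:,2]<.166)]; print(len(q),np.median(q[:,2]),q.min(0),q.max(0))
(c,wh,a)=cv2.minAreaRect((q[:,:2]*1000).astype(np.float32)); print(c,wh,a)
d=np.linalg.svd((q-q.mean(0))[:,:2],full_matrices=False)[2][0]; print("pca dir heading",np.degrees(np.arctan2(d[1],d[0]))%180,"mean",q.mean(0))
# extremes along d
t=(q[:,:2]-q[:,:2].mean(0))@d; n=(q[:,:2]-q[:,:2].mean(0))@[-d[1],d[0]]; print("len",np.ptp(t),np.percentile(t,[1,99]),"wid",np.percentile(n,[2,98]),"mid",q[:,:2].mean(0)+d*(t.max()+t.min())/2)
st=S=X[150:272,280:362].reshape(-1,3); q=S[(S[:,2]>.058)&(S[:,2]<.07)];print("stand",np.median(q[:,2]),cv2.minAreaRect((q[:,:2]*1000).astype(np.float32)))
# scene-cam: face side panel of head
z=load("sc");X=cloud(z);
# triangulate top ends w1 pixels vs scene
w=load("w1"); s=load("sc")
for pw,ps in (((321,183),(240+743/3.2,190+166/3.2)),((321,286),(240+652/3.2,190+112/3.2))): print(tri([(w,pw),(s,ps)]))
```

```text
1181 0.1590764436499954 [0.4444 0.2801 0.1542] [0.4923 0.3623 0.1616]
(468.632568359375, 320.96160888671875) (89.2341537475586, 10.640947341918945) 62.82437515258789
pca dir heading 62.51239278131224 mean [0.4693 0.3229 0.159 ]
len 0.08924984788430074 [-0.0418  0.0454] wid [-0.0048  0.0049] mid [0.4684 0.3211]
stand 0.06436735668216334 ((468.0444030761719, 320.6494445800781), (120.39398193359375, 80.05606842041016), 62.79536819458008)
(array([0.4902, 0.3611, 0.1654]), array([0.]))
(array([0.4492, 0.2819, 0.159 ]), array([0.]))
```

Run:
```python
from h import *
print(row([.4686,.3211,.20],Rdown(-27.2)),row([.4686,.3211,.115],Rdown(-27.2)))
```

```text
[-0.0028, 0.0024, 0.3201, -0.0001, 0.0001, 0.0086] [-0.0027, 0.0025, 0.6601, -0.0001, 0.0001, 0.0086]
```

>>> send_rows(
  moves=[
    [-0.003,0.0025,0.15,0,0,0.009],
    [-0.003,0.0025,0.32,0,0,0.009],
    [-0.003,0.0025,0.42,0,0,0.009],
    [-0.003,0.0025,0.52,0,0,0.009],
    [-0.003,0.0025,0.6,0,0,0.009],
    [-0.003,0.0025,0.64,0,0,0.009],
    [-0.003,0.0025,0.66,0,0,0.009],
    [-0.003,0.0025,0.66,0,0,0.009],
    [-0.003,0.0025,0.66,0,0,0.009],
  ],
)

```text
time_s: 2.6
position: [0.4695, 0.3213, 0.116]
tcp_rot: [[0.459, 0.888, 0.002], [0.888, -0.459, 0.001], [0.002, 0.001, -1.0]]
force: [-0.7, -0.5, 0.3]
opening: 1.001
grasp_force: 0.0
```

>>> send_rows(
  moves=[
    [0,0,0,0,0,0],
    [0,0,0,0,0,0],
    [0,0,0,0,0,0],
    [0,0,0,0,0,0],
    [0,0,0,0,0,0],
    [0,0,0,0,0,0],
    [0,0,0,0,0,0],
    [0,0,0,0,0,0],
    [0,0,0,0,0,0],
    [0,0,0,0,0,0],
  ],
  grip=0,
)

```text
time_s: 3.6
position: [0.4688, 0.3209, 0.115]
tcp_rot: [[0.46, 0.888, -0.0], [0.888, -0.46, -0.0], [-0.0, -0.0, -1.0]]
force: [0.1, -0.2, -0.3]
opening: 0.17
grasp_force: 0.0
```

>>> send_rows(
  moves=[
    [0,0,0,0,0,0],
    [0,0,0,0,0,0],
    [0,0,0,0,0,0],
    [0,0,0,0,0,0],
  ],
)

```text
time_s: 4.0
position: [0.4689, 0.3209, 0.115]
tcp_rot: [[0.46, 0.888, 0.0], [0.888, -0.46, -0.0], [-0.0, 0.0, -1.0]]
force: [0.3, 1.2, -0.9]
opening: 0.113
grasp_force: 30.0
```

>>> send_rows(
  moves=[
    [0,0,-0.05,0,0,0],
    [0,0,-0.15,0,0,0],
    [0,0,-0.3,0,0,0],
    [0,0,-0.5,0,0,0],
    [0,0,-0.7,0,0,0],
    [0,0,-0.85,0,0,0],
    [0,0,-0.95,0,0,0],
    [0,0,-1,0,0,0],
    [0,0,-1,0,0,0],
  ],
)

```text
time_s: 4.9
position: [0.4693, 0.3212, 0.3671]
tcp_rot: [[0.46, 0.888, 0.004], [0.888, -0.46, 0.002], [0.003, 0.003, -1.0]]
force: [-0.0, 0.6, -1.3]
opening: 0.113
grasp_force: 30.0
```

Run:
```python
from h import *
snap("wrist","w2")
s=readout.read_state(); print(s["position"],s["joint_positions"],s["force"],s["grasp_force"])
# orange holder rough location -> target hover
print(row([.50,-.17,.36],Rdown(0)))
z=load("sc");X=cloud(z)
for n,(a,b,c,d) in {"or":(267,217,291,222),"orfoot":(254,270,292,278)}.items(): print(n,np.nanmedian(X[b:d,a:c].reshape(-1,3),0))
```

```text
[0.4684995  0.32078316 0.36513026] [ 2.31262947e+01  1.80895402e+01  7.91488893e+01 -3.85226816e-04
  8.27494776e+01  5.04876788e+01] [-0.22712647 -0.31262491 -2.29699497] 29.999030074104667
[-1.6856, 1.0142, 0.0204, 0.0001, -0.0001, -0.304]
or [ 0.58209572 -0.10247628  0.12730305]
orfoot [ 0.65405151 -0.07679372  0.01229655]
```

Run:
```python
from h import *
print(row([.535,.08,.365],Rdown(-4)))
R1=Rdown(-4); print(row([.60,-.17,.365],Rdown(18),np.array([.535,.08,.365]),R1))
```

```text
[-0.7331, 0.6789, 0.0005, 0.0001, -0.0001, -0.2596]
[-0.9794, 0.3291, 0.0, 0.0, 0.0, -0.2444]
```

>>> send_rows(
  moves=[
    [-0.1,0.1,0,0,0,-0.05],
    [-0.25,0.23,0,0,0,-0.1],
    [-0.4,0.37,0,0,0,-0.15],
    [-0.55,0.51,0,0,0,-0.2],
    [-0.68,0.63,0,0,0,-0.24],
    [-0.733,0.679,0,0,0,-0.26],
    [-0.733,0.679,0,0,0,-0.26],
  ],
)

```text
time_s: 5.65
position: [0.535, 0.0774, 0.3623]
tcp_rot: [[0.074, 0.997, -0.005], [0.997, -0.074, -0.0], [-0.001, -0.005, -1.0]]
force: [0.1, 0.3, -0.7]
opening: 0.112
grasp_force: 30.0
```

>>> send_rows(
  moves=[
    [-0.15,0.05,0,0,0,-0.04],
    [-0.34,0.11,0,0,0,-0.08],
    [-0.53,0.18,0,0,0,-0.13],
    [-0.72,0.24,0,0,0,-0.18],
    [-0.88,0.3,0,0,0,-0.22],
    [-0.98,0.33,0,0,0,-0.245],
    [-0.98,0.33,0,0,0,-0.245],
    [-0.98,0.33,0,0,0,-0.245],
  ],
)

```text
time_s: 6.45
position: [0.6001, -0.1687, 0.363]
tcp_rot: [[-0.31, 0.951, -0.004], [0.951, 0.31, 0.003], [0.004, -0.003, -1.0]]
force: [-0.6, -0.1, -1.2]
opening: 0.115
grasp_force: 30.0
```

Run:
```python
from h import *
snap("wrist","w3"); s=readout.read_state(); print(s["position"],s["tcp_rot"].round(3).tolist(),s["joint_positions"].round(1),s["force"])
```

```text
[ 0.60014218 -0.16808474  0.36354294] [[-0.311, 0.95, -0.003], [0.95, 0.311, 0.003], [0.003, -0.002, -1.0]] [-25.9  23.3  71.2   0.1  85.6 -44.1] [ 0.14437034 -0.17869118 -2.09265054]
```

View pics/w3.png

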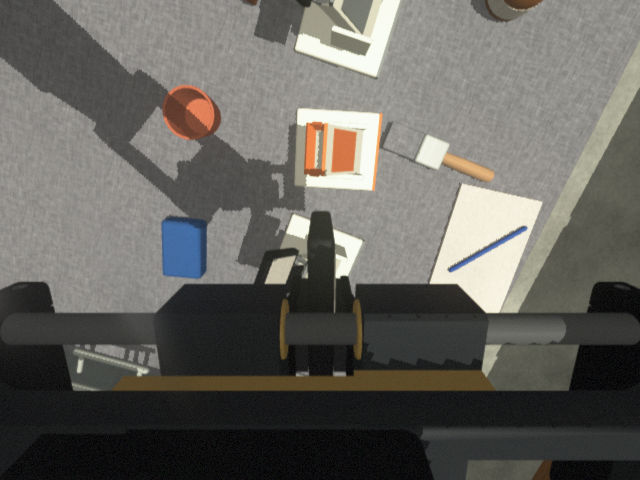

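The holder plate is at about (298,109)–(380,189), the orange mouth frame at (306–327,123–175), and the slot is the white/dark strip near (316,148). Next step is fitting it from depth, with an enlarged crop.

```bash
cat > fit.py <<'E'
from h import *
import sys
np.set_printoptions(precision=4,suppress=True)
def fit(tag,box):
    z=load(tag); X=cloud(z); p=z["p"].astype(int); a,b,c,d=box
    S=X[b:d,a:c]; pp=p[b:d,a:c]; H=S[...,2]
    m=(H>.008)&(H<.017)&((pp.min(-1)>120)|((pp[...,0]>150)&(pp[...,2]<90)))
    q=S[m]; r=cv2.minAreaRect((q[:,:2]*1000).astype(np.float32)); print(tag,"plate",len(q),np.median(q[:,2]),r)
    o=(pp[...,0]>140)&(pp[...,1]<130)&(pp[...,2]<90)&(H>.11); q=S[o]; print("orange lip",len(q),q.min(0),q.max(0),q.mean(0)); r=cv2.minAreaRect((q[:,:2]*1000).astype(np.float32)); print(r)
    v,u=np.nonzero(H>.11); print("top px",u.min()+a,u.max()+a,v.min()+b,v.max()+b); q=S[H>.11]; print(cv2.minAreaRect((q[:,:2]*1000).astype(np.float32)))
if __name__=="__main__": fit(sys.argv[1],list(map(int,sys.argv[2:6])))
E
python3 fit.py w3 290 100 390 198
python3 - <<'E'
import cv2
a=cv2.imread("pics/w3.png")[95:205,280:400]; cv2.imwrite("pics/w3c.png",cv2.resize(a,None,fx=5,fy=5,interpolation=cv2.INTER_CUBIC))
E
```

```text
w3 plate 3099 0.01137525452203636 ((608.27734375, -91.60176849365234), (135.0438995361328, 109.82282257080078), 14.642422676086426)
orange lip 235 [ 0.5547 -0.1306  0.11  ] [ 0.5986 -0.0718  0.1325] [ 0.5691 -0.0973  0.1209]
((577.1729736328125, -99.64319610595703), (34.163448333740234, 57.463600158691406), 14.285306930541992)
top px 304 335 122 177
((577.1881713867188, -99.88899993896484), (34.25525665283203, 60.20737075805664), 14.285309791564941)
```

View pics/w3c.png

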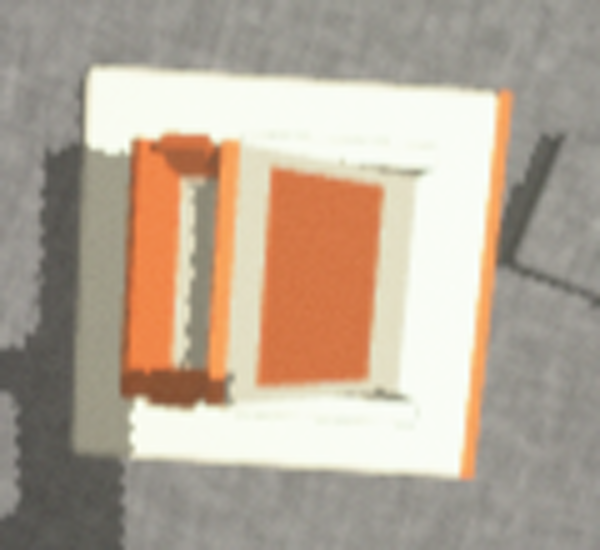

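The crop shows the slot's inner opening centred near crop (197,275), i.e. full-image (319,150), yawed a few degrees from the tool. I'll analyse the cross-section in the pocket frame.

```bash
cat > pk.py <<'E'
from h import *
def pocket(h,M):
    R=Rdown(h,30); return np.c_[R[:,1],-R[:,0],-R[:,2]]   # x front, y, z up
def sect(tag,box,h,M):
    z=load(tag); X=cloud(z); a,b,c,d=box; S=X[b:d,a:c].reshape(-1,3); P=(S-M)@pocket(h,M); return P,S
E
python3 - <<'E'
from pk import *
np.set_printoptions(precision=4,suppress=True)
M=np.array([.577,-.0985,.118])
for tag,box in (("w3",(290,100,390,198)),("sc",(250,212,304,272)),("si",(310,200,356,260))):
    for h in (14.5,):
        P,S=sect(tag,box,h,M); P*=1000
        k=(np.abs(P[:,0])<25)&(P[:,2]>-8)&(P[:,2]<14)&(np.abs(P[:,1])<40)
        Q=P[k]; print(tag,len(Q)); 
        if len(Q)==0: continue
        print(" z>2: x",np.percentile(Q[Q[:,2]>2][:,0],[0,2,10,50,90,98,100]),"y",np.percentile(Q[Q[:,2]>2][:,1],[0,2,50,98,100]),"z",np.percentile(Q[:,2],[90,98,100]))
        H,_,_=np.histogram2d(Q[:,2],Q[:,0],bins=[np.arange(-8,15,2),np.arange(-24,25,3)]); print(H[::-1].astype(int))
# plate vertical-facing: lateral and heading from scene
E
```

```text
w3 1241
 z>2: x [-15.8792 -14.974  -12.2348  -7.6038  11.4367  12.5334  13.6216] y [-28.7117 -27.5129  -0.2542  29.6436  31.4928] z [ 9.3315 10.4469 11.4913]
[[  0   0   0   0   0   0   0   0   0   0   0   0   0   0   0   0]
 [  0   0   0   3  16   0   5   2   3   0   0  16   0   0   0   0]
 [  0   0   3  62  60   5   8  12  15  12   0 105  25   0   0   0]
 [  0   0  13  10  88  10   8   7   9  10   4  30  19   0   0   0]
 [  0   0   0   0  50  38   4   3   7  14   2   0   0   0   0   0]
 [  0   0   0   0  11  61   8   6   5  12   0   0   0   0   0   0]
 [  0   0   0   0   1  67  23   8   9  11   2   3   0   0   0   0]
 [  0   0   0   0   0  12  32   2  14   4  38   5   0   0   0   0]
 [  0   0   0   0   0   3  32   0   0   0  36  10   0   0   0   0]
 [  0   0   0   0   0   0  26   2   0   0  36   4   0   0   0   0]
 [  0   0   0   0   0   3  33   0   0   0  34  10   0   0   0   0]]
sc 214
 z>2: x [-15.5831 -14.2265 -11.6999   9.6869  13.6778  17.1376  18.2421] y [-25.5361 -24.9272   1.1655  32.0576  32.891 ] z [10.8973 11.559  12.518 ]
[[ 0  0  0  0  0  0  0  0  0  0  0  0  0  1  0 
[... 533 characters left out ...]
5.6024 -13.5505 -11.3577  -3.4959  12.0081  13.1857  13.8108] y [-29.5731 -27.8088   0.5942  29.7277  30.1386] z [ 9.6156 10.7838 11.5729]
[[ 0  0  0  0  0  0  0  0  0  0  0  0  0  0  0  0]
 [ 0  0  0  2  5  1  1  0  1  0  0  4  4  0  0  0]
 [ 0  0  0  3  6  1  3  3  4  3  0  5  8  0  0  0]
 [ 0  0  1  3 10  5  1  1  1  2  0  5  1  0  0  0]
 [ 0  0  0  1  2  4  2  2  1  1  0  4  1  0  0  0]
 [ 0  0  0  1  2  8  5  3  2  1  2  6  0  0  0  0]
 [ 0  0  0  0  0  4  8  3  1  1  1  4  0  0  0  0]
 [ 0  0  0  0  0  0  6  2  0  1  2  5  0  0  0  0]
 [ 0  0  0  0  1  1  4  1  1  0  3  9  0  0  0  0]
 [ 0  0  0  0  0  2  1  0  2  1  2  5  0  0  0  0]
 [ 0  0  0  0  0  0  1  1  1  1  5  6  0  0  0  0]]
```

Run:
```python
from pk import *
M0=np.array([.577,-.0985,.118]); h=14.5; Rp=pocket(h,M0); M=M0+Rp@np.array([-1.2,1.2,.7])/1e3; print(M)
print(row(M+Rp[:,2]*.20,Rdown(h,30)))
```

```text
[ 0.57595548 -0.10000961  0.11800622]
[0.3131, -0.4059, 0.2912, -0.3345, -0.0126, 0.0387]
```

>>> send_rows(
  moves=[
    [0.06,-0.08,0.05,-0.07,0,0.01],
    [0.13,-0.17,0.12,-0.14,-0.005,0.015],
    [0.2,-0.26,0.18,-0.21,-0.01,0.02],
    [0.26,-0.34,0.24,-0.27,-0.012,0.03],
    [0.313,-0.406,0.291,-0.3345,-0.0126,0.0387],
    [0.313,-0.406,0.291,-0.3345,-0.0126,0.0387],
    [0.313,-0.406,0.291,-0.3345,-0.0126,0.0387],
    [0.313,-0.406,0.291,-0.3345,-0.0126,0.0387],
  ],
)

```text
time_s: 7.3
position: [0.4814, -0.1273, 0.2937]
tcp_rot: [[-0.251, 0.836, 0.488], [0.968, 0.22, 0.121], [-0.006, 0.503, -0.864]]
force: [-0.6, 0.5, 0.1]
opening: 0.117
grasp_force: 30.0
```

```bash
sed -i 's/-R\[:,0\],-R\[:,2\]/R[:,0],-R[:,2]/' pk.py
python3 - <<'E'
from pk import *
np.set_printoptions(precision=4,suppress=True)
snap("wrist","w4"); s=readout.read_state(); print(s["position"],s["tcp_rot"],s["joint_positions"].round(1),s["force"])
M=np.array([.576,-.100,.118]); z=load("w4"); Rp=pocket(14.5,M)
print("proj mouth",proj(z,M),"tip expected",proj(z,s["position"]+s["tcp_rot"]@[0,0,.105]))
E
```

```text
[ 0.4818 -0.1275  0.2938] [[-0.2515  0.8354  0.4887]
 [ 0.9678  0.2205  0.1212]
 [-0.0065  0.5034 -0.864 ]] [-43.7   7.5 113.5  35.2  47.5 -80. ] [ 0.1133 -0.7545 -0.7959]
proj mouth [316.6248 215.586 ] tip expected [319.8728 243.7175]
```

View pics/w4.png

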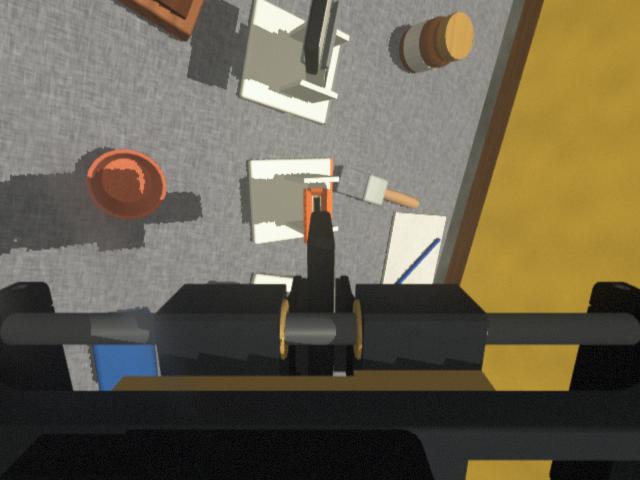

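View: the blade tip is around (320,215) and already in front of the orange mouth (305–332, 188–242). Measuring blade and lips in the same frame comes next.

```bash
cat > m.py <<'E'
from pk import *
import sys
np.set_printoptions(precision=2,suppress=True,linewidth=150)
def run(tag,box,h,M,show=True):
    z=load(tag); X=cloud(z); a,b,c,d=box; S=X[b:d,a:c].reshape(-1,3); pp=z["p"][b:d,a:c].reshape(-1,3).astype(int)
    P=(S-M)@pocket(h,M)*1e3
    org=(pp[:,0]>120)&(pp[:,2]<.45*pp[:,0])
    k=org&(np.abs(P[:,0])<25)&(P[:,2]>-8)&(P[:,2]<14)&(np.abs(P[:,1])<40); Q=P[k]
    t=Q[Q[:,2]>4]
    print(tag,"lips n",len(Q),"x",np.percentile(t[:,0],[1,3,97,99]),"y",np.percentile(Q[:,1],[.5,2,98,99.5]),"z",np.percentile(Q[:,2],[98,99.5]))
    H,_,_=np.histogram2d(Q[:,2],Q[:,0],bins=[np.arange(-8,15,2),np.arange(-20,21,2)]); print(H[::-1].astype(int))
    # heading: front lip edge line x vs y
    for sgn in (1,-1):
        e=t[(t[:,0]*sgn>7)&(np.abs(t[:,1])<26)]
        if len(e)>20: print(" lip",sgn,"slope deg",np.degrees(np.arctan(np.polyfit(e[:,1],e[:,0],1)[0])))
def blade(tag,box,P,R):
    z=load(tag); X=cloud(z); a,b,c,d=box; S=X[b:d,a:c].reshape(-1,3); pp=z["p"][b:d,a:c].reshape(-1,3)
    T=(S-P)@R*1e3; k=(pp.max(-1)<70)&(np.abs(T[:,0])<60)&(np.abs(T[:,1])<12)&(T[:,2]>-30)&(T[:,2]<125); T=T[k]
    print("blade n",len(T),"zmax",np.percentile(T[:,2],[98,99.5,100]))
    for lo in range(-20,120,10):
        e=T[(T[:,2]>=lo)&(T[:,2]<lo+10)]
        if len(e)>5: print(lo,len(e),"toolx",np.percentile(e[:,0],[2,98]),"tooly",np.percentile(e[:,1],[2,50,98]))
E
python3 - <<'E'
from m import *
M=np.array([.576,-.100,.118])
run("w3",(290,100,390,198),14.5,M); run("w4",(290,150,345,250),14.5,M); run("si",(310,200,356,260),14.5,M)
s=readout.read_state(); z=load("w4")
blade("w4",(295,195,345,285),s["position"],s["tcp_rot"])
E
```

```text
w3 lips n 723 x [-13.   -12.21  12.98  13.31] y [-26.96 -26.22  28.52  29.66] z [ 9.99 10.21]
[[ 0  0  0  0  0  0  0  0  0  0  0  0  0  0  0  0  0  0  0  0]
 [ 0  0  0  0  3  6  0  0  1  0  0  1  0  0  0  1  2  0  0  0]
 [ 0  0  0  9 48 19  0  3  3  5  5  4  4  0  0 55 33  0  0  0]
 [ 0  0  0 13 31 58  5  5  3  7  7  7 10  1  2 19 39  0  0  0]
 [ 0  0  1  0  6 54 25  3  4  2  5  3  6  1  2  0  1  0  0  0]
 [ 0  0  0  0  0 14 59 10  6  3  3  6 11  2  0  0  0  0  0  0]
 [ 0  0  0  0  0  1 34 32  2  4  0  0  1  0  0  0  0  0  0  0]
 [ 0  0  0  0  0  0  5  8  0  0  0  0  0  0  0  0  0  0  0  0]
 [ 0  0  0  0  0  0  0  0  0  0  0  0  0  0  0  0  0  0  0  0]
 [ 0  0  0  0  0  0  0  0  0  0  0  0  0  0  0  0  0  0  0  0]
 [ 0  0  0  0  0  0  0  0  0  0  0  0  0  0  0  0  0  0  0  0]]
 lip 1 slope deg 0.1468343250581681
 lip -1 slope deg -0.39896969040682356
w4 lips n 587 x [-13.53 -13.42  12.95  13.06] y [-26.25 -23.31  29.27  29.56] z [ 9.69 10.01]
[[ 0  0  0  0  0  0  0  0  0  0  0  0  0  0  0  0  0  0  0  0]
 [ 0  0  0  0  2  0  0  0  0  0  0  0  0  0  0  1  0  0  0  0]
 [ 0  0  0 47 53 
[... 770 characters left out ...]
0 0 2 0 0 0 0 0 0 0 0 0 0 2 0 0 0]
 [0 0 0 0 6 3 0 1 2 2 1 2 0 0 0 4 5 5 0 0]
 [0 0 0 1 2 9 4 0 1 1 1 3 3 0 0 2 6 1 0 0]
 [0 0 0 1 3 2 5 3 0 1 1 1 0 1 0 0 4 0 0 0]
 [0 0 0 0 1 1 7 5 1 1 0 2 1 0 2 3 0 0 0 0]
 [0 0 0 0 0 0 2 5 1 2 1 1 0 0 0 0 0 0 0 0]
 [0 0 0 0 0 0 0 0 0 0 1 0 0 0 0 0 0 0 0 0]
 [0 0 0 0 0 0 0 0 1 0 0 0 1 0 0 0 0 0 0 0]
 [0 0 0 0 0 0 0 0 0 0 0 0 0 0 0 0 0 0 0 0]
 [0 0 0 0 0 0 0 0 0 0 0 0 0 0 0 0 0 0 0 0]]
 lip 1 slope deg -0.7331116155404832
 lip -1 slope deg -0.08878723170023106
blade n 509 zmax [ 6.2   8.99 10.33]
-20 105 toolx [13.2  44.91] tooly [-9.59  0.34  5.04]
-10 219 toolx [11.03 44.75] tooly [-11.65  -1.04  11.78]
0 67 toolx [11.11 44.85] tooly [-10.67  -0.19  11.3 ]
```

Run:
```python
from pk import *
M=np.array([.5758,-.0995,.1183]); Rp=pocket(14.5,M)
for d in (.2,.14): print(row(M+Rp[:,2]*d,Rdown(14.5,30)))
```

```text
[0.0145, -0.0112, 0.0039, 0.0025, 0.0032, 0.0027]
[0.0157, -0.0122, 0.2439, 0.0025, 0.0032, 0.0027]
```

>>> send_rows(
  moves=[
    [0.0145,-0.0115,0.03,0.0025,0.003,0.0027],
    [0.0145,-0.0115,0.1,0.0025,0.003,0.0027],
    [0.0145,-0.0115,0.18,0.0025,0.003,0.0027],
    [0.015,-0.012,0.244,0.0025,0.003,0.0027],
    [0.015,-0.012,0.244,0.0025,0.003,0.0027],
    [0.015,-0.012,0.244,0.0025,0.003,0.0027],
    [0.015,-0.012,0.244,0.0025,0.003,0.0027],
    [0.015,-0.012,0.244,0.0025,0.003,0.0027],
  ],
)

```text
time_s: 8.15
position: [0.5065, -0.117, 0.2388]
tcp_rot: [[-0.249, 0.839, 0.483], [0.969, 0.215, 0.125], [0.002, 0.499, -0.866]]
force: [-0.6, 0.3, -1.3]
opening: 0.114
grasp_force: 30.0
```

```bash
cat > st.py <<'E'
from pk import *
np.set_printoptions(precision=2,suppress=True)
M=np.array([.5758,-.0995,.1183]); Rp=pocket(14.5,M)
s=readout.read_state(); P=Rp.T@(s["position"]-M)*1e3; R=Rdown(14.5,30)
print("t",s["time_s"],"TCP in pocket mm",P,"tip depth",105-P[2],"rot err deg",Ro.from_matrix(R.T@s["tcp_rot"]).as_rotvec(degrees=True),"F pocket",Rp.T@s["force"],"M",s["moment"],"grip",s["opening"],s["grasp_force"])
E
python3 st.py
python3 - <<'E'
from h import *
snap("wrist","w5"); snap("side","si5")
b=cv2.imread("pics/si5.png")[140:320,240:460]; cv2.imwrite("pics/si5c.png",cv2.resize(b,None,fx=3.2,fy=3.2,interpolation=3))
E
```

```text
t 8.15 TCP in pocket mm [ -1.67   0.45 140.1 ] tip depth -35.096233745557726 rot err deg [0.05 0.03 0.14] F pocket [-1.08  0.42 -0.9 ] M [-0.15  0.45 -0.04] grip 0.1141336255373347 29.998593544587493
```

View pics/si5c.png

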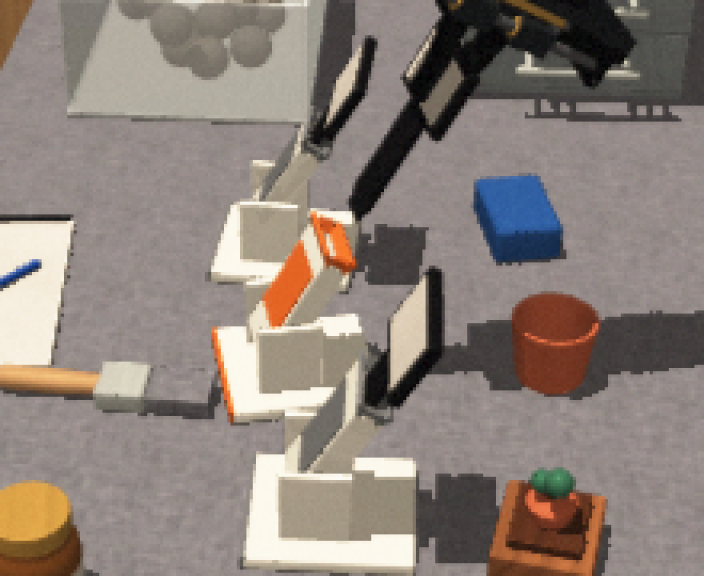

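The side crop shows the blade tip at crop (357,213) in line with the slot at (333,240), parallel to it. I'll check the blade in the pocket frame with the side camera.

```bash
python3 - <<'E'
from pk import *
np.set_printoptions(precision=2,suppress=True)
M=np.array([.5758,-.0995,.1183]); z=load("si5"); X=cloud(z); Rp=pocket(14.5,M)
S=X[165:212,345:390].reshape(-1,3); pp=z["p"][165:212,345:390].reshape(-1,3); P=(S-M)@Rp*1e3
k=(pp.max(-1)<60)&(np.abs(P[:,0])<20)&(np.abs(P[:,1])<40)&(P[:,2]>15)&(P[:,2]<130); T=P[k]
for lo in range(20,130,10):
    e=T[(T[:,2]>=lo)&(T[:,2]<lo+10)]
    if len(e)>4: print(lo,len(e),"x",np.percentile(e[:,0],[3,50,97]),"y",np.percentile(e[:,1],[3,50,97]))
print("zmin",np.percentile(T[:,2],[0,1,3]))
# lips seen in the same side view
S=X[200:260,330:356].reshape(-1,3); pp=z["p"][200:260,330:356].reshape(-1,3).astype(int); P=(S-M)@Rp*1e3
k=(pp[:,0]>120)&(pp[:,2]<.45*pp[:,0])&(P[:,2]>3)&(np.abs(P[:,0])<25)&(P[:,2]<15);Q=P[k];print(len(Q),"lips x",np.percentile(Q[:,0],[1,3,97,99]),"y",np.percentile(Q[:,1],[1,3,97,99]),"z",np.percentile(Q[:,2],[97,99]))
E
python3 st.py
```

```text
30 10 x [-2.42  0.85  1.65] y [-10.94  -0.12  10.95]
40 24 x [-1.88  1.66  3.77] y [-15.2    3.22  17.46]
50 34 x [-2.63  1.97  4.32] y [-16.39   4.07  17.43]
60 34 x [-3.03  2.12  3.48] y [-14.51   4.88  16.95]
70 30 x [-1.92  2.15  3.75] y [-15.7    5.13  17.28]
80 35 x [-1.87  2.39  4.69] y [-14.24   6.35  17.15]
90 35 x [-1.95  2.29  3.72] y [-15.74   4.27  18.35]
100 34 x [-0.79  2.11  3.23] y [-18.16   4.59  17.06]
110 35 x [-2.98  2.08  3.87] y [-15.92   5.24  16.71]
120 31 x [0.72 2.89 4.1 ] y [-13.56   4.39  17.51]
zmin [35.57 36.75 39.69]
101 lips x [-12.59 -11.62  14.24  14.62] y [-31.07 -29.5   27.4   28.18] z [10.42 10.63]
t 8.25 TCP in pocket mm [ -1.84   0.48 140.08] tip depth -35.08423923468993 rot err deg [0.06 0.03 0.16] F pocket [-0.76  0.05 -1.71] M [-0.14  0.45 -0.  ] grip 0.1155665176391735 29.998659782577306
```

>>> send_rows(
  moves=[
    [-0.003,0.005,0.01,0,0,0],
    [-0.003,0.005,0.06,0,0,0],
    [-0.003,0.005,0.11,0,0,0],
    [-0.003,0.005,0.14,0,0,0],
    [-0.003,0.005,0.16,0,0,0],
    [-0.003,0.005,0.18,0,0,0],
    [-0.003,0.005,0.18,0,0,0],
  ],
)

```text
time_s: 8.95
position: [0.5292, -0.1111, 0.1989]
tcp_rot: [[-0.249, 0.841, 0.481], [0.969, 0.214, 0.127], [0.004, 0.498, -0.867]]
force: [0.2, -0.1, -1.7]
opening: 0.113
grasp_force: 30.0
```

```bash
python3 st.py
```

```text
t 8.95 TCP in pocket mm [-1.34  0.42 93.8 ] tip depth 11.201294391118424 rot err deg [0.15 0.15 0.19] F pocket [-0.7  -0.17 -1.54] M [-0.14  0.39  0.04] grip 0.11251210995237493 29.9987025372684
```

>>> send_rows(
  moves=[
    [0,0.001,0.01,0,0,0],
    [0,0.002,0.02,0,0,0],
    [0,0.002,0.03,0,0,0],
    [0,0.002,0.03,0,0,0],
  ],
)

```text
time_s: 9.35
position: [0.5332, -0.1104, 0.1933]
tcp_rot: [[-0.249, 0.84, 0.482], [0.969, 0.214, 0.126], [0.003, 0.498, -0.867]]
force: [0.2, 0.0, -0.1]
opening: 0.116
grasp_force: 30.0
```

```bash
python3 st.py
```

```text
t 9.35 TCP in pocket mm [-0.57  0.16 86.91] tip depth 18.09297620940268 rot err deg [0.11 0.09 0.18] F pocket [ 0.09 -0.01 -0.17] M [-0.14  0.44 -0.04] grip 0.11611606249960699 29.998580859974027
```

>>> send_rows(
  moves=[
    [0,0,0.01,0,0,0],
    [0,0,0.02,0,0,0],
    [0,0,0.03,0,0,0],
    [0,0,0.04,0,0,0],
    [0,0,0.04,0,0,0],
  ],
)

```text
time_s: 9.85
position: [0.538, -0.109, 0.1843]
tcp_rot: [[-0.249, 0.84, 0.482], [0.969, 0.214, 0.127], [0.003, 0.498, -0.867]]
force: [0.3, -0.2, -0.9]
opening: 0.116
grasp_force: 30.0
```

```bash
python3 st.py
```

```text
t 9.85 TCP in pocket mm [-0.73  0.29 76.67] tip depth 28.328829193405895 rot err deg [0.13 0.12 0.18] F pocket [-0.27 -0.31 -0.85] M [-0.21  0.4  -0.01] grip 0.11620843574345444 29.998617894016206
```

>>> send_rows(
  moves=[
    [0,0,0.012,0,0,0],
    [0,0,0.024,0,0,0],
    [0,0,0.036,0,0,0],
    [0,0,0.048,0,0,0],
    [0,0,0.06,0,0,0],
    [0,0,0.06,0,0,0],
  ],
)

```text
time_s: 10.45
position: [0.5452, -0.1071, 0.1713]
tcp_rot: [[-0.249, 0.84, 0.482], [0.969, 0.214, 0.127], [0.003, 0.498, -0.867]]
force: [0.1, -0.3, -0.6]
opening: 0.115
grasp_force: 30.0
```

>>> send_rows(
  moves=[
    [0,0,0.006,0,0,0],
    [0,0,0.012,0,0,0],
    [0,0,0.012,0,0,0],
    [0,0,0.012,0,0,0],
  ],
)

```text
time_s: 10.85
position: [0.5467, -0.1068, 0.1691]
tcp_rot: [[-0.249, 0.84, 0.482], [0.969, 0.214, 0.126], [0.003, 0.498, -0.867]]
force: [-0.6, 0.4, -0.6]
opening: 0.113
grasp_force: 30.0
```

```bash
python3 st.py
```

```text
t 10.85 TCP in pocket mm [-0.59  0.2  59.02] tip depth 45.976565624648295 rot err deg [0.1  0.09 0.17] F pocket [-0.76  0.51 -0.26] M [-0.23  0.46  0.04] grip 0.11323504341794435 29.998784959316254
```

>>> send_rows(
  moves=[
    [0,0,0.006,0,0,0],
    [0,0,0.012,0,0,0],
    [0,0,0.012,0,0,0],
  ],
)

```text
time_s: 11.15
position: [0.5481, -0.1064, 0.1663]
tcp_rot: [[-0.249, 0.84, 0.482], [0.969, 0.214, 0.126], [0.003, 0.498, -0.867]]
force: [0.3, -0.3, -0.6]
opening: 0.113
grasp_force: 30.0
```

>>> send_rows(
  moves=[
    [0,0,0.006,0,0,0],
    [0,0,0.012,0,0,0],
    [0,0,0.012,0,0,0],
  ],
)

```text
time_s: 11.45
position: [0.5496, -0.106, 0.1637]
tcp_rot: [[-0.249, 0.84, 0.482], [0.969, 0.214, 0.127], [0.003, 0.498, -0.867]]
force: [-0.1, -0.6, -0.8]
opening: 0.117
grasp_force: 30.0
```

>>> send_rows(
  moves=[
    [0,0,0.006,0,0,0],
    [0,0,0.012,0,0,0],
    [0,0,0.012,0,0,0],
  ],
)

```text
time_s: 11.75
position: [0.551, -0.1056, 0.1611]
tcp_rot: [[-0.249, 0.84, 0.482], [0.969, 0.214, 0.127], [0.003, 0.498, -0.867]]
force: [-0.9, -0.2, -1.3]
opening: 0.112
grasp_force: 30.0
```

```bash
python3 st.py
```

```text
t 11.75 TCP in pocket mm [-0.68  0.27 49.84] tip depth 55.163850558051735 rot err deg [0.11 0.1  0.18] F pocket [-1.42  0.05 -0.67] M [-0.19  0.36 -0.02] grip 0.11171860412062262 29.998455208260566
```

>>> send_rows(
  moves=[
    [0,0,0.004,0,0,0],
    [0,0,0.008,0,0,0],
    [0,0,0.008,0,0,0],
  ],
)

```text
time_s: 12.05
position: [0.552, -0.1054, 0.1595]
tcp_rot: [[-0.249, 0.84, 0.482], [0.969, 0.214, 0.126], [0.003, 0.498, -0.867]]
force: [-1.1, 0.4, -2.1]
opening: 0.113
grasp_force: 30.0
```

>>> send_rows(
  moves=[
    [0,0,0.004,0,0,0],
    [0,0,0.008,0,0,0],
    [0,0,0.008,0,0,0],
  ],
)

```text
time_s: 12.35
position: [0.5529, -0.1052, 0.158]
tcp_rot: [[-0.249, 0.84, 0.482], [0.969, 0.214, 0.126], [0.003, 0.499, -0.867]]
force: [-2.4, -0.3, 3.3]
opening: 0.115
grasp_force: 30.0
```

>>> send_rows(
  moves=[
    [0,0,0.004,0,0,0],
    [0,0,0.008,0,0,0],
    [0,0,0.008,0,0,0],
  ],
)

```text
time_s: 12.65
position: [0.5539, -0.1049, 0.1561]
tcp_rot: [[-0.249, 0.84, 0.482], [0.969, 0.214, 0.126], [0.003, 0.499, -0.867]]
force: [-2.8, -1.0, 4.2]
opening: 0.111
grasp_force: 30.0
```

```bash
python3 st.py
```

```text
t 12.65 TCP in pocket mm [-0.6   0.2  44.03] tip depth 60.9677287350312 rot err deg [0.1  0.09 0.18] F pocket [-0.46 -0.25  5.09] M [-0.1   0.49  0.01] grip 0.11115236770796379 29.998245611786842
```

>>> send_rows(
  moves=[
    [0,0,0.004,0,0,0],
    [0,0,0.008,0,0,0],
    [0,0,0.008,0,0,0],
  ],
)

```text
time_s: 12.95
position: [0.555, -0.1047, 0.1543]
tcp_rot: [[-0.249, 0.84, 0.482], [0.969, 0.214, 0.126], [0.003, 0.498, -0.867]]
force: [-2.8, -1.0, 4.8]
opening: 0.114
grasp_force: 30.0
```

>>> send_rows(
  moves=[
    [0,0,0.004,0,0,0],
    [0,0,0.008,0,0,0],
    [0,0,0.008,0,0,0],
  ],
)

```text
time_s: 13.25
position: [0.556, -0.1045, 0.1526]
tcp_rot: [[-0.248, 0.84, 0.482], [0.969, 0.214, 0.126], [0.003, 0.498, -0.867]]
force: [-2.0, -1.1, 2.7]
opening: 0.113
grasp_force: 30.0
```

```bash
python3 st.py
```

```text
t 13.25 TCP in pocket mm [-0.58  0.16 39.9 ] tip depth 65.1021973633368 rot err deg [0.1  0.09 0.18] F pocket [-0.52 -0.54  3.44] M [-0.12  0.44 -0.03] grip 0.11332590231919824 29.998823711648583
```

Depth is 65 mm, about 7 mm past contact at ~58. From here I'll use 1 mm steps.

>>> send_rows(
  moves=[
    [0,0,0.004,0,0,0],
    [0,0,0.008,0,0,0],
    [0,0,0.008,0,0,0],
  ],
)

```text
time_s: 13.55
position: [0.5569, -0.1042, 0.1508]
tcp_rot: [[-0.248, 0.84, 0.482], [0.969, 0.214, 0.126], [0.003, 0.498, -0.867]]
force: [-2.6, 0.1, 3.1]
opening: 0.114
grasp_force: 30.0
```

>>> send_rows(
  moves=[
    [0,0,0.004,0,0,0],
    [0,0,0.004,0,0,0],
    [0,0,0.004,0,0,0],
  ],
)

```text
time_s: 13.85
position: [0.5574, -0.1041, 0.15]
tcp_rot: [[-0.249, 0.84, 0.482], [0.969, 0.214, 0.126], [0.003, 0.498, -0.867]]
force: [-2.0, -0.6, 2.7]
opening: 0.113
grasp_force: 30.0
```

```bash
python3 st.py
```

```text
t 13.85 TCP in pocket mm [-0.6   0.19 36.97] tip depth 68.03356589578978 rot err deg [0.1  0.09 0.17] F pocket [-0.47 -0.06  3.36] M [-0.05  0.38  0.01] grip 0.113410130135559 29.998858796898276
```

>>> send_rows(
  moves=[
    [0,0,0.002,0,0,0],
    [0,0,0.004,0,0,0],
    [0,0,0.004,0,0,0],
  ],
)

```text
time_s: 14.15
position: [0.5578, -0.1039, 0.1491]
tcp_rot: [[-0.249, 0.84, 0.482], [0.969, 0.214, 0.126], [0.003, 0.498, -0.867]]
force: [-2.6, -0.9, 3.6]
opening: 0.112
grasp_force: 30.0
```

```bash
python3 st.py
```

```text
t 14.15 TCP in pocket mm [-0.64  0.22 35.98] tip depth 69.01717045759827 rot err deg [0.1  0.09 0.18] F pocket [-0.6  -0.24  4.48] M [-0.09  0.39  0.02] grip 0.1121577844102012 29.999096794053912
```

>>> send_rows(
  moves=[
    [0,0,0.002,0,0,0],
    [0,0,0.004,0,0,0],
    [0,0,0.004,0,0,0],
  ],
)

```text
time_s: 14.45
position: [0.5583, -0.1038, 0.1483]
tcp_rot: [[-0.249, 0.84, 0.482], [0.969, 0.214, 0.126], [0.003, 0.498, -0.867]]
force: [-2.7, -1.2, 3.8]
opening: 0.109
grasp_force: 30.0
```

```bash
python3 st.py
```

```text
t 14.45 TCP in pocket mm [-0.62  0.2  34.97] tip depth 70.0337939137824 rot err deg [0.1  0.09 0.18] F pocket [-0.63 -0.44  4.72] M [-0.19  0.45  0.04] grip 0.10905711093322952 29.99909278471023
```

>>> send_rows(
  moves=[
    [0,0,0.002,0,0,0],
    [0,0,0.004,0,0,0],
    [0,0,0.004,0,0,0],
  ],
)

```text
time_s: 14.75
position: [0.5585, -0.1037, 0.1478]
tcp_rot: [[-0.249, 0.84, 0.482], [0.969, 0.214, 0.126], [0.003, 0.499, -0.867]]
force: [-6.3, -0.6, 7.7]
opening: 0.116
grasp_force: 30.0
```

```bash
python3 st.py
```

```text
t 14.75 TCP in pocket mm [-0.64  0.24 34.43] tip depth 70.56780430911488 rot err deg [0.09 0.07 0.17] F pocket [-1.59  1.01  9.79] M [-0.1   0.49  0.04] grip 0.11579829846428241 29.99811419751495
```

>>> send_rows(
  moves=[
    [0,0,0.002,0,0,0],
    [0,0,0.002,0,0,0],
    [0,0,0.002,0,0,0],
  ],
)

```text
time_s: 15.05
position: [0.5587, -0.1037, 0.1476]
tcp_rot: [[-0.248, 0.84, 0.483], [0.969, 0.214, 0.126], [0.002, 0.499, -0.867]]
force: [-7.2, -0.5, 11.1]
opening: 0.111
grasp_force: 30.0
```

```bash
python3 st.py
```

```text
t 15.05 TCP in pocket mm [-0.59  0.23 34.2 ] tip depth 70.80447396830877 rot err deg [0.08 0.06 0.16] F pocket [-0.59  1.28 13.19] M [-0.19  0.56  0.03] grip 0.11081082953227331 29.99800991266966
```

It turned hard at 13 N after about 12.5 mm of travel, so the foot is home. Now to ease off, open, and retreat straight back.

>>> send_rows(
  moves=[
    [0,0,-0.002,0,0,0],
    [0,0,-0.003,0,0,0],
    [0,0,-0.003,0,0,0],
  ],
)

```text
time_s: 15.35
position: [0.5585, -0.1038, 0.1479]
tcp_rot: [[-0.248, 0.84, 0.482], [0.969, 0.214, 0.126], [0.003, 0.499, -0.867]]
force: [-4.7, -0.3, 7.1]
opening: 0.115
grasp_force: 30.0
```

>>> send_rows(
  moves=[
    [0,0,0,0,0,0],
    [0,0,0,0,0,0],
    [0,0,0,0,0,0],
    [0,0,0,0,0,0],
    [0,0,0,0,0,0],
    [0,0,0,0,0,0],
    [0,0,0,0,0,0],
  ],
  grip=0.45,
)

```text
time_s: 16.05
position: [0.5586, -0.1037, 0.1476]
tcp_rot: [[-0.249, 0.84, 0.482], [0.969, 0.214, 0.126], [0.003, 0.498, -0.867]]
force: [0.9, -0.3, 0.7]
opening: 0.442
grasp_force: 0.0
```

```bash
python3 st.py
```

```text
t 16.05 TCP in pocket mm [-0.66  0.24 34.22] tip depth 70.78409887277644 rot err deg [0.11 0.09 0.18] F pocket [ 0.98 -0.52  0.19] M [-0.12  0.33  0.03] grip 0.4418239853198046 0.0
```

>>> send_rows(
  moves=[
    [0,0,-0.03,0,0,0],
    [0,0,-0.1,0,0,0],
    [0,0,-0.2,0,0,0],
    [0,0,-0.32,0,0,0],
    [0,0,-0.45,0,0,0],
    [0,0,-0.55,0,0,0],
    [0,0,-0.6,0,0,0],
    [0,0,-0.6,0,0,0],
  ],
)

```text
time_s: 16.85
position: [0.4861, -0.1234, 0.2798]
tcp_rot: [[-0.247, 0.839, 0.485], [0.969, 0.215, 0.123], [-0.001, 0.5, -0.866]]
force: [0.0, -0.5, 0.3]
opening: 0.451
grasp_force: 0.0
```

```bash
python3 st.py
python3 - <<'E'
from pk import *
np.set_printoptions(precision=2,suppress=True)
snap("side","si6"); snap("scene","sc6"); snap("wrist","w6")
a=cv2.resize(cv2.imread("pics/si6.png")[150:310,270:430],(480,480),interpolation=3); b=cv2.resize(cv2.imread("pics/sc6.png")[160:290,190:320],(300,300),interpolation=3)
c=np.zeros((480,790,3),np.uint8); c[:,:480]=a; c[:300,485:785]=b; cv2.imwrite("pics/end.png",c)
M=np.array([.5758,-.0995,.1183]); Rp=pocket(14.5,M)
for tag in ("si6","sc6","w6"):
    P=(cloud(load(tag)).reshape(-1,3)-M)@Rp*1e3; k=(np.abs(P[:,0])<20)&(np.abs(P[:,1])<52)&(P[:,2]>28)&(P[:,2]<95); T=P[k]
    if len(T): print(tag,len(T),"z",np.percentile(T[:,2],[50,98,99.5]),"y",np.percentile(T[:,1],[1,99]),"x",np.percentile(T[:,0],[2,50,98]))
E
```

```text
t 16.85 TCP in pocket mm [  0.37  -0.72 186.24] tip depth -81.23784145635415 rot err deg [-0.02 -0.14  0.12] F pocket [ 0.03 -0.47  0.27] M [-0.19  0.36  0.04] grip 0.4513064478705697 0.0
si6 474 z [57.38 80.32 80.76] y [-45.72  45.14] x [-5.33  3.02  5.71]
sc6 751 z [55.11 80.49 81.19] y [-46.96  41.35] x [-3.08  2.85  7.7 ]
w6 1495 z [78.75 80.31 80.62] y [-43.06  44.5 ] x [-7.57 -2.09  3.16]
```

View pics/end.png

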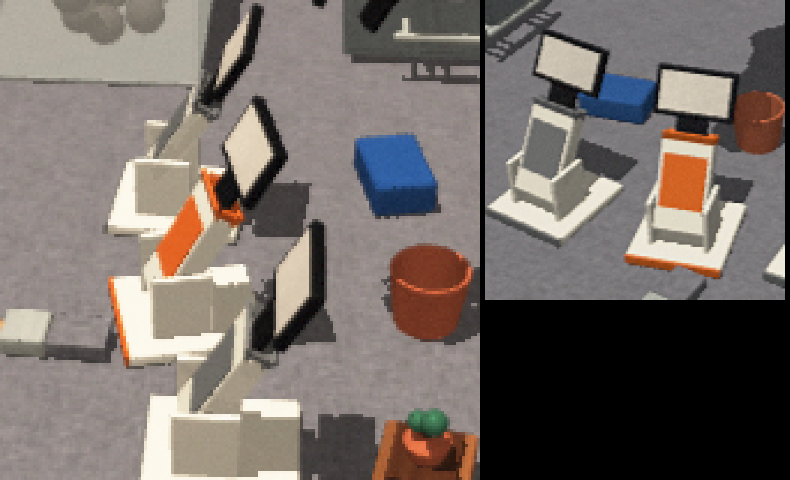

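The marker sits in the orange holder with its pale face to the front (head at crop (255,150) and (697,92)). Its head top is at pocket z ≈ 80 mm, so the blade is about 70 mm down, which matches the pressed depth. The gripper is clear.

```bash
python3 -c "
from rig import ticket; print(ticket.hand_in())"
```

```text
the job is handed in; nothing more can be done
None
```

The marker is in the orange holder's slot, about 70 mm deep and pale face to the front; the foot was pressed about 12 mm until it turned hard at 13 N, the gripper let go and pulled clear, and the job was handed in after about 17 s (no verdict was returned).

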